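Lock the stop plate with the quarter-turn T-bolt

TASK

On the welding bench, take the T-bolt with the red grip and drop its head lengthwise into the open part of the T-slot in the aluminium rail. Slide it along the slot, under the yellow stop plate, until its shank is home at the bottom of the plate's fork, then turn it a quarter turn so its head lies square across under the slot's lips, and let go, leaving it upright with its head down on the slot floor. Leave the blue and the green studs standing where they are.

Things in the scene. Friction and masses are not known exactly. Their poses are not given: they have to be found in the camera images.
- tbolt: Loose red-grip T-bolt, 84 mm tall, 0.15-0.3 kg, standing on its head. Origin: centre of the head's underside; z up; x along both head and grip. Head 54 (x) x 22 x 12 mm high; shank 12 mm dia.; washer 36 mm dia. at z 42-48 mm; grip bar 54 (x) x 16 (y) mm at z 58-84 mm. Pinch its 16 mm from above, tool centre at z 71 mm or a little higher. Half a turn looks the same.
- rail: Fixed aluminium rail, 260 (x) x 84 x 34 mm high, any heading. Origin: centre of its underside; z up; T-slot along x at y 0, 32 mm wide between lips (z 26-34 mm); channel below 68 mm wide, floor at z 6 mm. The yellow stop plate covers its +x end. The head drops in lengthwise only, bolt centre at x -90 to +10 mm, and slides and turns freely (either way); on the floor the bolt's origin is at z 6 mm.
- home (a point): Where the shank's axis stands when home in the fork: on the slot floor, rail x +74, y 0, z 6 mm; axes as the rail's. The fixed yellow plate (rail z 34-42 mm, screws to 46 mm, x +40 to +165 mm) has a fork open to -x: flared mouth 32 mm wide at x +40, notch 19 mm wide from x +55 to its bottom at x +80 mm. An upright face at x 157-165 mm reaches z 96 mm.
- wide_bolt: Bystander: loose stud of the same shape and height with a blue grip, and a 70 x 42 mm head, too wide for the slot. Origin: centre of its underside; z up.
- pin: Bystander: loose stud of the same shape and height with a green grip, and a round foot 48 mm in diameter. Origin: centre of its underside; z up.
Things that resemble listed ones, but are neither listed nor needed, are in the scene too. What is shaped like the tbolt but orange or turquoise is not meant.

How it is judged:
On the way, in this order (a step that is already met when the one before it is completed fails the run):
1. the red T-bolt's head is down in the channel, below the lips of the slot, and short of the fork's bottom (z of tbolt in the frame of rail between 0 and 0.014 m and x of tbolt in the frame of rail between -0.11 and 0.05 m and y of tbolt in the frame of rail between -0.02 and 0.02 m), for 0.1 s.
2. it has slid along under the plate to within 15 mm of the bottom of the fork, its head still along the slot within 30 degrees (z of tbolt in the frame of rail between 0 and 0.015 m and x of tbolt in the frame of rail between 0.059 and 0.085 m and angle between the x axis of tbolt and the x axis of rail, either way round below 0.52 rad), for 0.1 s.
At the end, for the whole second after the job is handed in: The red T-bolt stands at rest in the fork, its axis within 15 mm of the home position at the bottom of the fork, its head on the channel floor (within 5 mm), its head square across the slot within 15 degrees, upright within 10 degrees (z of tbolt in the frame of rail between 0 and 0.011 m and x of tbolt in the frame of rail between 0.059 and 0.085 m and y of tbolt in the frame of rail between -0.015 and 0.015 m and angle between the x axis of tbolt and the y axis of rail, either way round below 0.26 rad and angle between tbolt's own z axis and vertical below 0.17 rad and linear speed of tbolt below 0.02 m/s and angular speed of tbolt below 0.2 rad/s); the robot touches nothing.
It fails at once if the blue stud is moved more than 30 mm or tipped over (distance of wide_bolt from where it was at the start of the episode above 0.03 m or angle between wide_bolt's own z axis and vertical above 0.5 rad).
It fails at once if the green stud is moved more than 30 mm or tipped over (distance of pin from where it was at the start of the episode above 0.03 m or angle between pin's own z axis and vertical above 0.5 rad).
It also fails if it takes over 50 s, if anything falls off the work surface, if the arm or the gripper's body presses on something with over 40 N, if the wrist force passes 120 N, or if a joint passes its speed limit or range.

ROBOT

A 6-joint arm with a two-finger parallel gripper is mounted at the origin on the work surface. World frame = base frame: x ahead of the robot, y to its left, z up, the work surface at z = 0. Lengths are in m, angles in rad, forces in N, time in s.
With the tool pointing down it reaches from about 0.2 to 0.875 m from the base axis. Payload 3.4 kg.
Tool frame: the origin (TCP) lies between the finger pads, 19 mm behind the fingertips; this is the grasp point; z points along the fingers, y is the line along which they close (so a half turn about z gives the same grasp; the last joint's range is limited). The gripper opens to 94 mm and grips with 3 to 60 N. Pads are 16 mm wide; open, the fingers measure 119 mm over their backs; the gripper's body (75 mm by 177 mm) begins 78 mm behind the grasp point.
Start: joints at [1.034, 0.276, 1.505, -0, 1.361, -0.121], TCP at [0.232, 0.526, 0.224] pointing down, gripper open.
Joint ranges: [-2.89, 2.89], [-0.75, 2.08], [0.22, 2.7], [-1.18, 4.32], [0.11, 2.71], [-2.7, 2.7]. Speed limits (rad/s): [2.57, 2.57, 3.14, 3.14, 3.14, 3.14].

INTERFACE

Orientations are given as a unit quaternion [w, x, y, z].
In Python, from bench import manip, read_camera, finder gives the robot as it stands.
- The arm moves only by the tool send_rows, never from a script. Its argument "deltas" is one flat list of numbers, 7 for each row, row after row: the opening in per cent of the stroke, from 0 (shut) to 100 (fully open), then the shift along the tool's x, y, z in m, then the turn, a rotation vector about the tool's x, y, z in degrees. A call has 1 to 10 rows; each row shifts and turns the commanded pose from where the row before left it, along the tool's axes as they then stand; what a row does not reach is not made up. A row lasts 1/10 s, in which the tool goes at most 50 mm and 8.59 degrees, less where a joint would pass 70% of its speed; a pose out of reach is approached as far as the arm can. A call with a gripper value outside its range is refused whole. The fingers move at their own pace and stop on an object; "force" is the grip in N (left out, the last holds). Time passes only in rows, so rows that do not move let the fingers close. It gives the time, the measured TCP pose, the force, the opening and the grip force at its end, in the units of the state.
- manip.get_obs(): the state, without advancing time (a new reading comes with each control period).
- read_camera(name): name is "scene" or "top" or "wrist"; returns a dict with "image" (384x512x3 uint8, red, green, blue), "depth" (384x512 float32, m along the optical axis (not along the pixel's ray), 0 where there is no reading), "intrinsics" (3x3 intrinsics, pixels), "xyz" and "attitude" of the camera in the world; the wrist camera has in their place "T_tool_cam" (4x4, takes a point from camera to tool coordinates, whose origin is the TCP and whose axes are the flange's). Camera axes: x right, y down, z forward; pixel columns grow to the right and rows downward; lengths in m; the calibration is good to about 2 mm. A picture is of the moment at which its call begins: read the wrist's pose just before it.
- manip.job_done(): hands the job in; it is judged then, once.
Trained networks look in a picture, given as the dict that the camera call returned (one of the last four; its "shot" number tells which), for a name from the list of things; names that differ only in an ending like _2 or _b are one class to them, and where a whole thing is asked for, a point or a joint stands for the part that bears it (a point fixed in the world has none). Each returns a list of dicts, best first, with "p" (0 to 1); they miss things now and then, are a little off and sometimes report something else, mostly with a low value. They report only what shows in the picture. A call takes as long as a camera call. They do not tell look-alikes from the thing itself.
- finder.search_frame(query, picture): "pixel" ([column, row] in pixels, amid what is visible of it).
- finder.regions_of(query, picture): "mask" (384x512 bool, what is visible of it) and "pixel" ([column, row] in pixels, amid what is visible of it).
The state is a dict: "time_s": time; "q": joint angles; "dq": joint speeds; "joint_torque": joint torques, N m; "eef_pos": TCP position; "orientation": TCP orientation; "ft_force": force on the tool from outside, world axes, zero at the start; "ft_torque": the same for the moment, N m; "opening": finger opening in m; "gripper_force": force on a finger pad.
Only numpy, scipy, OpenCV 4.12 (cv2) and the standard library are available. Lean on these libraries where they do the work, as an engineer would, in place of code of your own. Each camera call takes 0.05 s, during which the arm holds its last target. There are 200 camera calls.

## Working session

There is one attempt and no reset: what is moved stays moved. The work goes in short steps, Python scripts to look and compute and a tool call to move; the robot and the scene stay as the last step left them, time stands still between calls to the robot, and variables do not carry over. Pictures are saved under pics/ and viewed, at most 10 in all, crops included, and the job is handed in when it is done.

Besides the shell and the picture viewer there is one more tool, called as name(argument=value, ...), one argument or row to a line, values as JSON. send_rows: Moves the arm, as the interface text tells. Its arguments: {"type":"object","properties":{"deltas":{"type":"array"},"force":{"type":"number"}},"required":["deltas"]}

```bash
mkdir -p pics; cat > h.py <<'E'
import numpy as np, cv2
from scipy.spatial.transform import Rotation as R
from bench import manip, read_camera, finder
def rot(q): return R.from_quat([q[1],q[2],q[3],q[0]]).as_matrix()
def cam(name):
    o=manip.get_obs(); c=read_camera(name)
    if name=="wrist":
        T=np.eye(4); T[:3,:3]=rot(o["orientation"]); T[:3,3]=o["eef_pos"]
        T=T@np.array(c["T_tool_cam"])
    else:
        T=np.eye(4); a=np.array(c["attitude"]); T[:3,:3]=rot(a) if a.size==4 else a; T[:3,3]=c["xyz"]
    d=c["depth"]; K=np.array(c["intrinsics"]); v,u=np.indices(d.shape)
    P=np.stack([(u-K[0,2])*d/K[0,0],(v-K[1,2])*d/K[1,1],d],-1)@T[:3,:3].T+T[:3,3]
    P[d==0]=np.nan
    return c,P,T
def save(c,f): cv2.imwrite("pics/"+f,cv2.cvtColor(c["image"],cv2.COLOR_RGB2BGR))
E
python3 - <<'E'
from h import *
np.set_printoptions(precision=3,suppress=True)
ims=[]
for n in ["top","scene"]:
    c,P,T=cam(n); print(n,T); np.save(n+".npy",P); ims.append(c["image"])
    for q in ["tbolt","rail","wide_bolt","pin","home"]:
        try:
            for r in finder.regions_of(q,c)[:4]:
                print(q,round(r["p"],2),r["pixel"],np.nanmedian(P[r["mask"]],0))
        except Exception as e: print(q,e)
    save(c,n+".png")
o=manip.get_obs(); print(o)
E
```

```text
top [[ 0.028 -0.98   0.197  0.363]
 [-0.999 -0.031 -0.012  0.101]
 [ 0.018 -0.196 -0.98   0.993]
 [ 0.     0.     0.     1.   ]]
tbolt 0.85 [133.3, 169.0] [0.59  0.365 0.083]
tbolt 0.77 [163.4, 193.8] [0.534 0.294 0.08 ]
tbolt 0.7 [169.2, 156.9] [0.623 0.284 0.076]
tbolt 0.63 [129.2, 216.6] [0.482 0.367 0.072]
rail 0.83 [366.2, 195.4] [ 0.55  -0.198  0.037]
wide_bolt 0.97 [199.6, 249.6] [0.418 0.201 0.045]
pin 0.86 [223.8, 181.4] [0.574 0.152 0.052]
home 0.73 [369.1, 199.3] [ 0.551 -0.198  0.037]
scene [[-0.253  0.732 -0.633  1.214]
 [ 0.967  0.202 -0.154  0.229]
 [ 0.016 -0.651 -0.759  0.843]
 [ 0.     0.     0.     1.   ]]
tbolt 0.9 [367.1, 212.7] [0.545 0.301 0.049]
tbolt 0.76 [403.6, 205.9] [0.492 0.373 0.049]
tbolt 0.71 [357.6, 254.1] [0.641 0.29  0.049]
rail 0.81 [147.2, 182.2] [ 0.555 -0.198  0.033]
rail 0.66 [369.1, 214.1] [0.545 0.3   0.05 ]
rail 0.56 [333.0, 176.4] [0.43  0.208 0.013]
wide_bolt 0.56 [332.4, 174.5] [0.43  0.208 0.013]
wide_bolt 0.16 [150.7, 187.2] [ 0.556 -0.198  0.034]
pin 0.65 [291.3, 220.7] [0.59  0.152 0.046]
home 0.59 [151.3, 185.7] [ 0.558 -0.198  0.033]
{'time_s': 0.6, 'q': array([ 1.034,  0.276,  1.505,  0.   ,  1.361, -0.121]), 'dq': array([ 0.001, -0.   ,  0.001,  0.   ,  0.001, -0.001]), 'joint_torque': array([  0.   , -40.421, -23.739,   0.07 ,   0.025,   0.   ]), 'eef_pos': array([0.232, 0.526, 0.224]), 'orientation': array([0.   , 0.206, 0.978, 0.   ]), 'ft_force': array([-0.612,  0.71 ,  0.085]), 'ft_torque': array([ 0.018, -0.001,  0.008]), 'gripper_force': 0.0, 'opening': 0.09390758270746673}
```

View pics/top.png

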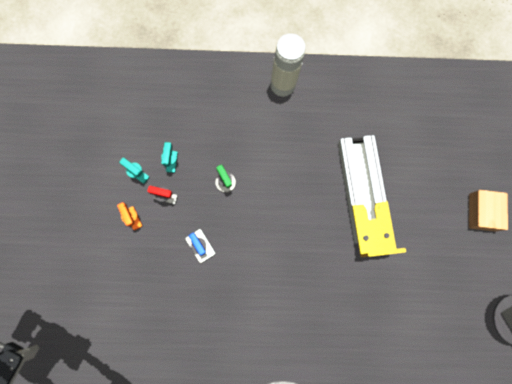

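View pics/scene.png

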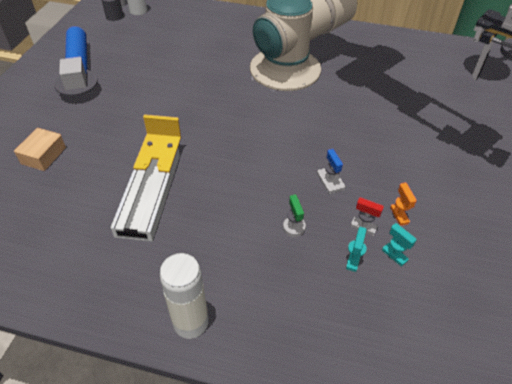

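The top view shows the red grip at about (160,192), the turquoise ones at (133,170) and (170,157), orange at (129,215), blue at (199,245), and green at (225,178). The rail runs from (357,138) to (376,253), with the yellow plate at the lower end, towards the robot. The scene view agrees, with red at (368,208).

```bash
python3 - <<'E'
from h import *
np.set_printoptions(precision=4,suppress=True)
for n in ["top","scene"]:
    P=np.load(n+".npy"); h=cv2.cvtColor(cv2.imread(f"pics/{n}.png"),cv2.COLOR_BGR2HSV).astype(int); H,S,V=h[...,0],h[...,1],h[...,2]
    red=((H<5)|(H>174))&(S>150)&(V>60)
    yel=(H>20)&(H<32)&(S>150)&(V>100)
    m=red&(P[...,2]>.076)&(P[...,2]<.09)
    p=P[m]; r=cv2.minAreaRect(p[:,:2].astype(np.float32)*1000); print(n,"red",m.sum(),np.median(p,0),r, cv2.boxPoints(r).tolist())
    c=p[:,:2]-p[:,:2].mean(0); w,v=np.linalg.eigh(c.T@c); print(" dir",np.degrees(np.arctan2(v[1,1],v[0,1])))
    box=(P[...,0]>.38)&(P[...,0]<.75)&(P[...,1]>-.32)&(P[...,1]<-.1)
    for nm,m in [("alu",box&(S<70)&(abs(P[...,2]-.034)<.006)),("yel",box&yel&(abs(P[...,2]-.042)<.006)),("all",box&(P[...,2]>.028)&(P[...,2]<.047)),("face",box&yel&(P[...,2]>.06))]:
        m=cv2.morphologyEx(m.astype(np.uint8),cv2.MORPH_OPEN,np.ones((2,2)))>0
        p=P[m]
        if len(p): r=cv2.minAreaRect(p[:,:2].astype(np.float32)*1000); print(n,nm,len(p),np.median(p,0),r,cv2.boxPoints(r).round().tolist())
E
```

```text
top red 165 [0.5384 0.2991 0.0853] ((538.80029296875, 298.88671875), (53.57140350341797, 16.20401382446289), 77.91131591796875) [[525.268310546875, 274.39178466796875], [541.113037109375, 270.99822998046875], [552.332275390625, 323.38165283203125], [536.487548828125, 326.77520751953125]]
 dir 77.15753339353267
top alu 1508 [nan nan nan] ((619.0258178710938, -196.42247009277344), (175.76890563964844, 99.11888885498047), 8.467171669006348) [[525.0, -160.0], [539.0, -258.0], [713.0, -233.0], [699.0, -134.0]]
top yel 26 [ 0.4837 -0.1674  0.0441] ((471.3000183105469, -168.94956970214844), (89.09346008300781, 3.9954726696014404), 7.751503944396973) [[427.0, -173.0], [427.0, -177.0], [516.0, -165.0], [515.0, -161.0]]
top all 3066 [nan nan nan] ((561.3674926757812, -204.4506378173828), (291.533447265625, 102.11978149414062), 8.840656280517578) [[409.0, -176.0], [425.0, -277.0], [713.0, -233.0], [698.0, -132.0]]
top face 9 [ 0.4067 -0.1778  0.0949] ((406.5553894042969, -193.33384704589844), (34.425758361816406, 4.5435309410095215), 89.78008270263672) [[404.0, -211.0], [409.0, -211.0], [409.0,
[... 444 characters left out ...]
62060546875), 8.852405548095703) [[504.0, -163.0], [516.0, -242.0], [710.0, -212.0], [698.0, -133.0]]
scene yel 1138 [nan nan nan] ((459.6414794921875, -207.84793090820312), (149.45265197753906, 80.61833953857422), 8.922152519226074) [[380.0, -180.0], [392.0, -259.0], [540.0, -236.0], [527.0, -156.0]]
scene all 2802 [nan nan nan] ((536.2110595703125, -196.4564208984375), (337.9720153808594, 80.98143005371094), 8.336750030517578) [[363.0, -181.0], [375.0, -261.0], [709.0, -212.0], [698.0, -132.0]]
scene face 422 [nan nan nan] ((417.40960693359375, -213.28265380859375), (11.833412170410156, 81.6748046875), 12.123807907104492) [[403.0, -175.0], [420.0, -254.0], [432.0, -252.0], [415.0, -172.0]]
```

```bash
cat >> h.py <<'E'
def plan(x,y,z,psi,n,op):
    """rows taking the tool (pointing down, closing line at psi deg) in n even steps"""
    o=manip.get_obs(); p=np.array(o["eef_pos"]); M=rot(o["orientation"])
    a0=np.degrees(np.arctan2(M[1,1],M[0,1])); da=(psi-a0+180)%360-180; d=np.array([x,y,z])-p
    print("at",p.round(4),round(a0,2),"tilt",np.degrees(np.arccos(-M[2,2])).round(2),"q",np.round(o["q"],2),"t",o["time_s"],"shift",d.round(4),"turn",round(da,2),"F",np.round(o["ft_force"],1))
    rows=[]
    for i in range(n):
        a=np.radians(a0+da*i/n); ty=np.array([np.cos(a),np.sin(a),0]); tx=np.array([-ty[1],ty[0],0])
        s=d/n; rows.append([op,*np.round([tx@s,ty@s,-s[2]],4),0,0,round(-da/n,2)])
    print(rows)
E
python3 - <<'E'
from h import *
print(read_camera("wrist")["T_tool_cam"])
plan(.539,.299,.22,-12.5,14,60)
E
```

```text
[[-3.34899044e-04 -9.59934095e-01 -2.80225660e-01  8.19469395e-02]
 [ 9.99999827e-01 -4.56733479e-04  3.69470277e-04 -5.80463973e-04]
 [-4.82655556e-04 -2.80225488e-01  9.59934083e-01 -1.61351213e-01]
 [ 0.00000000e+00  0.00000000e+00  0.00000000e+00  1.00000000e+00]]
at [0.2323 0.526  0.2243] 66.18 tilt 0.01 q [ 1.03  0.28  1.5   0.    1.36 -0.12] t 0.65 shift [ 0.3067 -0.227  -0.0043] turn -78.68 F [1.1 0.6 0.8]
[[60, np.float64(-0.0266), np.float64(-0.006), np.float64(0.0003), 0, 0, np.float64(5.62)], [60, np.float64(-0.0271), np.float64(-0.0034), np.float64(0.0003), 0, 0, np.float64(5.62)], [60, np.float64(-0.0272), np.float64(-0.0007), np.float64(0.0003), 0, 0, np.float64(5.62)], [60, np.float64(-0.0272), np.float64(0.002), np.float64(0.0003), 0, 0, np.float64(5.62)], [60, np.float64(-0.0269), np.float64(0.0046), np.float64(0.0003), 0, 0, np.float64(5.62)], [60, np.float64(-0.0263), np.float64(0.0072), np.float64(0.0003), 0, 0, np.float64(5.62)], [60, np.float64(-0.0254), np.float64(0.0098), np.float64(0.0003), 0, 0, np.float64(5.62)], [60, np.float64(-0.0244), np.float64(0.0122), np.float64(0.0003), 0, 0, np.float64(5.62)], [60, np.float64(-0.023), np.float64(0.0146), np.float64(0.0003), 0, 0, np.float64(5.62)], [60, np.float64(-0.0215), np.float64(0.0167), np.float64(0.0003), 0, 0, np.float64(5.62)], [60, np.float64(-0.0198), np.float64(0.0188), np.float64(0.0003), 0, 0, np.float64(5.62)], [60, np.float64(-0.0178), np.float64(0.0206), np.float64(0.0003), 0, 0, np.float64(5.62)], [60, np.float64(-0.0157), np.float64(0.0223), np.float64(0.0003), 0, 0, np.float64(5.62)], [60, np.float64(-0.0135), np.float64(0.0237), np.float64(0.0003), 0, 0, np.float64(5.62)]]
```

send_rows(
  deltas=[60,-0.027,-0.006,0,0,0,5.6,60,-0.027,-0.003,0,0,0,5.6,60,-0.027,-0.001,0,0,0,5.6,60,-0.027,0.002,0,0,0,5.6,60,-0.027,0.005,0,0,0,5.6,60,-0.026,0.007,0,0,0,5.6,60,-0.025,0.01,0,0,0,5.6,60,-0.024,0.012,0,0,0,5.6,60,-0.023,0.015,0,0,0,5.6,60,-0.0215,0.017,0,0,0,5.6],
  force=30,
)

```text
time_s: 1.65
eef_pos: [0.4527, 0.3649, 0.2244]
orientation: [-0.0, 0.643, 0.766, 0.0]
ft_force: [0.8, 0.3, -0.5]
opening: 0.0564
gripper_force: 0.0
```

send_rows(
  deltas=[60,-0.02,0.019,0,0,0,5.6,60,-0.018,0.0205,0,0,0,5.6,60,-0.016,0.022,0,0,0,5.6,60,-0.0135,0.0235,0.004,0,0,5.6,60,0,0,0,0,0,0,60,0,0,0,0,0,0],
)

```text
time_s: 2.25
eef_pos: [0.5393, 0.3002, 0.2199]
orientation: [-0.0, 0.778, 0.628, -0.0]
ft_force: [-0.1, 0.1, 0.0]
opening: 0.0564
gripper_force: 0.0
```

```bash
cat >> h.py <<'E'
def redgrip(c,P,lo=.074,hi=.095):
    h=cv2.cvtColor(c["image"],cv2.COLOR_RGB2HSV).astype(int); H,S,V=h[...,0],h[...,1],h[...,2]
    m=((H<5)|(H>174))&(S>150)&(V>60)&(P[...,2]>lo)&(P[...,2]<hi)
    p=P[m]; r=cv2.minAreaRect(p[:,:2].astype(np.float32)*1000)
    print("red",m.sum(),np.median(p[:,2]),[np.round(k,1) for k in r],cv2.boxPoints(r).round(1).tolist())
E
python3 - <<'E'
from h import *
plan(.539,.299,.22,-12.5,1,60)
c,P,T=cam("wrist"); redgrip(c,P); save(c,"w1.png")
E
```

```text
at [0.5393 0.3002 0.2199] -12.23 tilt 0.07 q [0.39 0.34 1.42 0.   1.38 0.61] t 2.25 shift [-0.0003 -0.0012  0.0001] turn -0.27 F [-0.1  0.1  0. ]
[[60, np.float64(-0.0013), np.float64(-0.0001), np.float64(-0.0001), 0, 0, np.float64(0.27)]]
red 588 0.08473460735811136 [array([539.3, 300.6]), array([51.1, 14.3]), np.float64(77.4)] [[526.7999877929688, 277.20001220703125], [540.7999877929688, 274.1000061035156], [551.9000244140625, 324.0], [537.9000244140625, 327.20001220703125]]
```

View pics/w1.png

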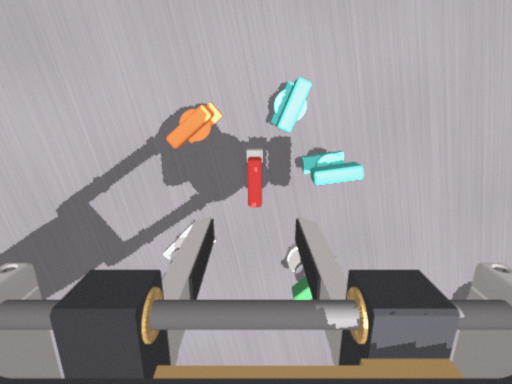

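The wrist view shows the red grip at (255,182), centred between the fingers at 77.4°. The nearest turquoise end is at (313,178), clear of the fingers. I'll descend and grip.

send_rows(
  deltas=[45,0,0,0.03,0,0,0,45,0,0,0.03,0,0,0,45,0,0,0.03,0,0,0,45,0,0,0.03,0,0,0,45,0,0,0.017,0,0,0,45,0,0,0.01,0,0,0,45,0,0,0,0,0,0,0,0,0,0,0,0,0,0,0,0,0,0,0,0,0,0,0,0,0,0],
  force=35,
)

```text
schema error: expected a multiple of 7 numbers
```

send_rows(
  deltas=[0,0,0,0,0,0,0,0,0,0,0,0,0,0,0,0,0,0,0,0,0],
)

```text
time_s: 2.6
eef_pos: [0.5388, 0.3011, 0.2206]
orientation: [-0.0, 0.778, 0.628, 0.0]
ft_force: [0.2, 0.5, 0.1]
opening: 0.0357
gripper_force: 0.0
```

send_rows(
  deltas=[45,0,0,0.01,0,0,0,45,0,0,0.03,0,0,0,45,0,0,0.03,0,0,0,45,0,0,0.03,0,0,0,45,0,0,0.027,0,0,0,45,0,0,0.01,0,0,0,45,0,0,0.01,0,0,0,45,0,0,0,0,0,0,0,0,0,0,0,0,0,0,0,0,0,0,0,0],
  force=35,
)

```text
time_s: 3.6
eef_pos: [0.5404, 0.3009, 0.0746]
orientation: [0.0, 0.778, 0.628, 0.001]
ft_force: [0.7, 0.4, 0.1]
opening: 0.0298
gripper_force: 0.0
```

send_rows(
  deltas=[0,0,0,0,0,0,0,0,0,0,0,0,0,0,0,0,0,0,0,0,0],
)

```text
time_s: 3.9
eef_pos: [0.5398, 0.3007, 0.0741]
orientation: [0.0, 0.778, 0.628, 0.001]
ft_force: [-0.3, -0.2, 3.2]
opening: 0.016
gripper_force: 35.0
```

```bash
python3 - <<'E'
from h import *
print(manip.get_obs()["opening"],manip.get_obs()["gripper_force"])
plan(.539,.299,.20,-12.5,1,0)
E
```

```text
0.016041664886523067 34.994845390319824
at [0.5398 0.3007 0.0741] -12.23 tilt 0.09 q [0.4  0.45 1.63 0.   1.06 0.61] t 3.9 shift [-0.0008 -0.0017  0.1259] turn -0.27 F [-0.3 -0.2  3.2]
[[0, np.float64(-0.0018), np.float64(-0.0005), np.float64(-0.1259), 0, 0, np.float64(0.27)]]
```

send_rows(
  deltas=[0,0,0,-0.02,0,0,0,0,0,0,-0.035,0,0,0,0,0,0,-0.04,0,0,0,0,0,0,-0.04,0,0,0,0,0,0,-0.02,0,0,0,0,0,0,0,0,0,0],
)

```text
time_s: 4.5
eef_pos: [0.541, 0.3011, 0.2315]
orientation: [0.001, 0.778, 0.628, 0.003]
ft_force: [1.0, 0.6, -3.5]
opening: 0.0154
gripper_force: 35.0
```

```bash
python3 - <<'E'
from h import *
print(manip.get_obs()["opening"],manip.get_obs()["gripper_force"])
plan(.635,-.183,.23,-81.2,14,0)
E
```

```text
0.01538974787369053 34.99259054660797
at [0.541  0.3011 0.2315] -12.22 tilt 0.38 q [0.4  0.34 1.4  0.   1.4  0.61] t 4.5 shift [ 0.094  -0.4841 -0.0015] turn -68.98 F [ 1.   0.6 -3.5]
[[0, np.float64(-0.0324), np.float64(0.0139), np.float64(0.0001), 0, 0, np.float64(4.93)], [0, np.float64(-0.0311), np.float64(0.0166), np.float64(0.0001), 0, 0, np.float64(4.93)], [0, np.float64(-0.0295), np.float64(0.0192), np.float64(0.0001), 0, 0, np.float64(4.93)], [0, np.float64(-0.0278), np.float64(0.0217), np.float64(0.0001), 0, 0, np.float64(4.93)], [0, np.float64(-0.0258), np.float64(0.024), np.float64(0.0001), 0, 0, np.float64(4.93)], [0, np.float64(-0.0236), np.float64(0.0261), np.float64(0.0001), 0, 0, np.float64(4.93)], [0, np.float64(-0.0213), np.float64(0.028), np.float64(0.0001), 0, 0, np.float64(4.93)], [0, np.float64(-0.0188), np.float64(0.0298), np.float64(0.0001), 0, 0, np.float64(4.93)], [0, np.float64(-0.0162), np.float64(0.0313), np.float64(0.0001), 0, 0, np.float64(4.93)], [0, np.float64(-0.0135), np.float64(0.0326), np.float64(0.0001), 0, 0, np.float64(4.93)], [0, np.float64(-0.0106), np.float64(0.0336), np.float64(0.0001), 0, 0, np.float64(4.93)], [0, np.float64(-0.0077), np.float64(0.0344), np.float64(0.0001), 0, 0, np.float64(4.93)], [0, np.float64(-0.0047), np.float64(0.0349), np.float64(0.0001), 0, 0, np.float64(4.93)], [0, np.float64(-0.0017), np.float64(0.0352), np.float64(0.0001), 0, 0, np.float64(4.93)]]
```

send_rows(
  deltas=[0,-0.0325,0.014,0,0,0,4.9,0,-0.031,0.0165,0,0,0,4.9,0,-0.0295,0.019,0,0,0,4.9,0,-0.028,0.0215,0,0,0,4.9,0,-0.026,0.024,0,0,0,4.9,0,-0.0235,0.026,0,0,0,4.9,0,-0.0215,0.028,0,0,0,4.9,0,-0.019,0.03,0,0,0,4.9,0,-0.016,0.0315,0,0,0,4.9,0,-0.0135,0.0325,0,0,0,4.9],
)

```text
time_s: 5.5
eef_pos: [0.6056, -0.0469, 0.2254]
orientation: [-0.001, 0.969, 0.247, -0.002]
ft_force: [0.5, -0.3, -3.5]
opening: 0.0158
gripper_force: 35.0
```

send_rows(
  deltas=[0,-0.0105,0.0335,0,0,0,4.9,0,-0.0075,0.0345,0,0,0,4.9,0,-0.005,0.035,0,0,0,4.9,0,-0.0015,0.035,0,0,0,5,0,0,0,0,0,0,0,0,0,0,0,0,0,0],
)

```text
time_s: 6.1
eef_pos: [0.6333, -0.184, 0.2253]
orientation: [-0.002, 0.997, 0.079, -0.002]
ft_force: [-0.3, 0.3, -2.1]
opening: 0.0158
gripper_force: 35.0
```

```bash
python3 - <<'E'
from h import *
plan(.635,-.183,.23,-81.2,1,0)
c,P,T=cam("wrist"); save(c,"w2.png"); np.save("w2.npy",P)
redgrip(c,P,.15,.4)
# slot: classify by height, per cross-section, in provisional rail frame
ang=np.radians(188.8); u=np.array([np.cos(ang),np.sin(ang)]); v=np.array([-u[1],u[0]]); c0=np.array([.5755,-.192])
q=P[...,:2]-c0; X=q@u; Y=q@v; Z=P[...,2]
for x in range(-140,40,10):
    m=(abs(X*1000-x)<4)&(abs(Y)<.06)
    top=m&(abs(Z-.034)<.007); y=np.sort(Y[top]*1000)
    if len(y)>5:
        l=y[y<0]; r=y[y>0]; 
        print(x,len(y),"z",np.median(Z[top]).round(4),"neg",l.min().round(1) if len(l) else None,l.max().round(1) if len(l) else None,"pos",r.min().round(1) if len(r) else None,r.max().round(1) if len(r) else None)
E
```

```text
at [ 0.6333 -0.184   0.2253] -80.99 tilt 0.3 q [-0.39  0.41  1.3   0.    1.44  1.02] t 6.1 shift [0.0017 0.001  0.0047] turn -0.21 F [-0.3  0.3 -2.1]
[[0, np.float64(0.0018), np.float64(-0.0007), np.float64(-0.0047), 0, 0, np.float64(0.21)]]
red 2144 0.23590325827893582 [array([ 633.6, -184.1]), array([52.2, 16.1]), np.float64(9.8)] [[606.5, -180.60000610351562], [609.2000122070312, -196.39999389648438], [660.7000122070312, -187.60000610351562], [657.9000244140625, -171.6999969482422]]
-130 51 z 0.033 neg -37.6 -1.3 pos 6.1 38.3
-120 413 z 0.0345 neg -37.8 -0.1 pos 1.2 46.2
-110 265 z 0.0351 neg -37.1 -12.2 pos 20.0 45.6
-100 286 z 0.0352 neg -37.3 -12.3 pos 19.9 46.0
-90 286 z 0.0352 neg -37.6 -12.4 pos 19.9 45.2
-80 271 z 0.0353 neg -37.8 -12.4 pos 20.1 45.6
-70 248 z 0.0352 neg -38.1 -12.5 pos 20.3 45.8
-60 251 z 0.0352 neg -38.3 -12.6 pos 19.5 45.1
-50 232 z 0.0353 neg -38.5 -16.5 pos 19.5 45.3
-40 212 z 0.0352 neg -37.7 -17.9 pos 19.6 44.6
-30 215 z 0.0352 neg -37.9 -16.7 pos 19.8 44.9
-20 199 z 0.0352 neg -38.1 -16.8 pos 19.0 45.2
-10 152 z 0.0355 neg -38.4 -20.9 pos 21.5 44.3
0 98 z 0.0356 neg -38.6 -29.1 pos 29.7 44.7
10 39 z 0.0353 neg -38.8 -33.3 pos 33.9 43.6
```

View pics/w2.png

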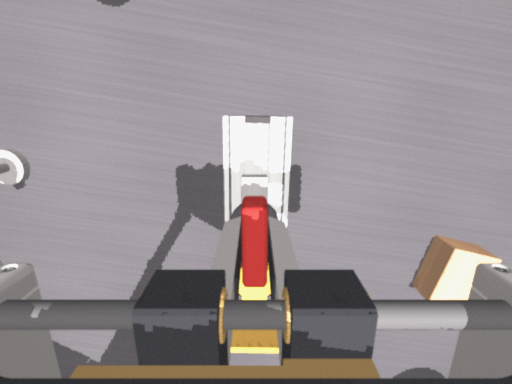

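The wrist view shows the bolt lined up over the open slot. The grip is at (256,240), the slot between the lips at x = 243–270, and the rail end at row 118. The slot axis is about 4 mm off my first estimate, at a heading of about 188.2°. I'll shift, then lower to just above the lips.

send_rows(
  deltas=[0,-0.008,0.0027,0.02,0,0,0.7,0,0,0,0.025,0,0,0,0,0,0,0.025,0,0,0,0,0,0,0.025,0,0,0,0,0,0,0.01,0,0,0,0,0,0,0,0,0,0,0,0,0,0,0,0,0],
)

```text
time_s: 6.85
eef_pos: [0.6276, -0.1872, 0.124]
orientation: [0.0, 0.997, 0.073, 0.001]
ft_force: [0.9, -0.6, -2.9]
opening: 0.0158
gripper_force: 35.0
```

```bash
python3 - <<'E'
from h import *
plan(.6255,-.188,.12,-81.7,1,0)
c,P,T=cam("wrist"); save(c,"w3.png"); redgrip(c,P,.1,.2)
ang=np.radians(188.2); u=np.array([np.cos(ang),np.sin(ang)]); v=np.array([-u[1],u[0]]); o=manip.get_obs(); c0=np.array(o["eef_pos"][:2])
q=P[...,:2]-c0; X=q@u; Y=q@v; Z=P[...,2]
for x in range(-80,60,10):   # relative to tcp along the rail
    m=(abs(X*1000-x)<4)&(abs(Y)<.06); top=m&(abs(Z-.035)<.005); y=Y[top]*1000; l=y[y<0]; r=y[y>0]
    if len(l)>5 and len(r)>5: print(x,[k.round(1) for k in (l.min(),l.max(),r.min(),r.max())])
E
```

```text
at [ 0.6276 -0.1872  0.124 ] -81.57 tilt 0.07 q [-0.4   0.46  1.48  0.    1.21  1.03] t 6.85 shift [-0.0021 -0.0008 -0.004 ] turn -0.13 F [ 0.9 -0.6 -2.9]
[[0, np.float64(-0.0022), np.float64(0.0005), np.float64(0.004), 0, 0, np.float64(0.13)]]
red 2168 0.1346246381187765 [array([ 628.1, -187.3]), array([51.8, 16.1]), np.float64(9.0)] [[601.2000122070312, -183.39999389648438], [603.7000122070312, -199.3000030517578], [654.9000244140625, -191.1999969482422], [652.4000244140625, -175.3000030517578]]
-70 [np.float64(-41.9), np.float64(-0.5), np.float64(0.4), np.float64(42.0)]
-60 [np.float64(-41.9), np.float64(-16.1), np.float64(16.1), np.float64(42.0)]
-50 [np.float64(-42.1), np.float64(-16.3), np.float64(15.9), np.float64(41.6)]
-40 [np.float64(-41.9), np.float64(-16.4), np.float64(15.9), np.float64(41.9)]
-30 [np.float64(-42.2), np.float64(-16.6), np.float64(15.9), np.float64(41.5)]
-20 [np.float64(-41.9), np.float64(-16.1), np.float64(16.1), np.float64(41.9)]
-10 [np.float64(-42.1), np.float64(-16.1), np.float64(15.8), np.float64(41.8)]
0 [np.float64(-41.6), np.float64(-16.0), np.float64(15.8), np.float64(41.9)]
10 [np.float64(-41.9), np.float64(-16.2), np.float64(15.8), np.float64(41.7)]
20 [np.float64(-42.1), np.float64(-21.1), np.float64(21.9), np.float64(41.9)]
30 [np.float64(-41.9), np.float64(-29.9), np.float64(30.6), np.float64(41.6)]
40 [np.float64(-42.3), np.float64(-32.2), np.float64(32.8), np.float64(41.8)]
50 [np.float64(-41.7), np.float64(-35.2), np.float64(36.3), np.float64(41.7)]
```

View pics/w3.png

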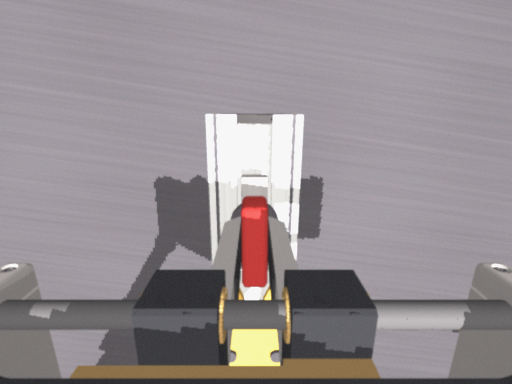

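The bolt is centred on the slot to within 0.3 mm and parallel to it: grip at (256,240), slot at x = 238–271. I'll lower it in.

send_rows(
  deltas=[0,0,0,0.01,0,0,0,0,0,0,0.01,0,0,0,0,0,0,0.01,0,0,0,0,0,0,0.008,0,0,0,0,0,0,0.003,0,0,0,0,0,0,0.001,0,0,0,0,0,0,0,0,0,0,0,0,0,0,0,0,0],
)

```text
time_s: 7.7
eef_pos: [0.6274, -0.1878, 0.0817]
orientation: [0.0, 0.997, 0.073, 0.0]
ft_force: [-0.0, -0.2, -2.7]
opening: 0.0158
gripper_force: 35.0
```

```bash
python3 - <<'E'
from h import *
ang=np.radians(188.2); d=.125
p=manip.get_obs()["eef_pos"]
plan(p[0]+d*np.cos(ang),p[1]+d*np.sin(ang),.081,-81.8,10,0)
c,P,T=cam("top"); u=np.array([np.cos(ang),np.sin(ang)])
h=cv2.cvtColor(c["image"],cv2.COLOR_RGB2HSV).astype(int)
redgrip(c,P,.07,.11)
# far end and face position along the rail from TCP
for n,(c,P,T) in {"top":(c,P,T),"scene":cam("scene")}.items():
    h=cv2.cvtColor(c["image"],cv2.COLOR_RGB2HSV).astype(int)
    q=P[...,:2]-p[:2]; X=q@u*1000; Y=q@np.array([-u[1],u[0]])*1000; Z=P[...,2]
    b=(abs(Y)<40)&(abs(X)<300)
    a=b&(abs(Z-.034)<.006); f=b&(Z>.06)&(h[...,0]>20)&(h[...,0]<32)&(h[...,1]>150)&(X>50)
    print(n,"end",np.percentile(X[a],[.5,1,2]),"face",np.percentile(X[f],[2,10,50,90,98]) if f.any() else None)
    yl=b&(abs(Z-.042)<.006)&(h[...,0]>20)&(h[...,0]<32)&(h[...,1]>150); print("yellow start",np.percentile(X[yl],[0,1,2,5]))
E
```

```text
at [ 0.6274 -0.1878  0.0817] -81.62 tilt 0.05 q [-0.4   0.49  1.53  0.    1.12  1.03] t 7.7 shift [-0.1237 -0.0178 -0.0007] turn -0.18 F [-0.  -0.2 -2.7]
[[0, np.float64(-0.0125), np.float64(-0.0), np.float64(0.0001), 0, 0, np.float64(0.02)], [0, np.float64(-0.0125), np.float64(-0.0), np.float64(0.0001), 0, 0, np.float64(0.02)], [0, np.float64(-0.0125), np.float64(-0.0), np.float64(0.0001), 0, 0, np.float64(0.02)], [0, np.float64(-0.0125), np.float64(-0.0), np.float64(0.0001), 0, 0, np.float64(0.02)], [0, np.float64(-0.0125), np.float64(-0.0), np.float64(0.0001), 0, 0, np.float64(0.02)], [0, np.float64(-0.0125), np.float64(-0.0), np.float64(0.0001), 0, 0, np.float64(0.02)], [0, np.float64(-0.0125), np.float64(-0.0), np.float64(0.0001), 0, 0, np.float64(0.02)], [0, np.float64(-0.0125), np.float64(-0.0), np.float64(0.0001), 0, 0, np.float64(0.02)], [0, np.float64(-0.0125), np.float64(-0.0), np.float64(0.0001), 0, 0, np.float64(0.02)], [0, np.float64(-0.0125), np.float64(-0.0), np.float64(0.0001), 0, 0, np.float64(0.02)]]
red 46 0.09105140638588083 [array([ 609.3, -187.9]), array([19. , 10.8]), np.float64(11.7)] [[598.9000244140625, -184.5], [601.0999755859375, -195.10000610351562], [619.7000122070312, -191.1999969482422], [617.5, -180.6999969482422]]
top end [-1.11634227  1.59797545  4.15485481] face None
yellow start [ 97.22465993  98.54329974  99.24336386 101.31141502]
scene end [-76.4196408  -76.10767985 -75.6749305 ] face [208.8791147  209.79963147 211.90640224 215.49475728 219.42869007]
yellow start [ 97.2112649  103.94040774 107.23242148 111.74604257]
```

TCP is at about rail x = −54 mm with the head in the channel, so home is about 128 mm ahead. I'll slide along the rail.

send_rows(
  deltas=[0,-0.012,0,0,0,0,0,0,-0.012,0,0,0,0,0.1,0,-0.012,0,0,0,0,0,0,-0.012,0,0,0,0,0,0,-0.012,0,0,0,0,0,0,-0.012,0,0,0,0,0,0,-0.012,0,0,0,0,0,0,-0.012,0,0,0,0,0],
)

```text
time_s: 8.6
eef_pos: [0.5311, -0.2017, 0.0813]
orientation: [0.0, 0.997, 0.072, 0.0]
ft_force: [-0.6, 0.4, -3.2]
opening: 0.0153
gripper_force: 35.0
```

```bash
python3 - <<'E'
from h import *
ang=np.radians(188.2); d=.127
plan(.6274+d*np.cos(ang),-.1878+d*np.sin(ang),.081,-81.8,5,0)
print(manip.get_obs()["ft_torque"])
E
```

```text
at [ 0.5311 -0.2017  0.0813] -81.73 tilt 0.01 q [-0.49  0.38  1.73  0.    1.03  0.94] t 8.6 shift [-0.0294 -0.0042 -0.0003] turn -0.07 F [-0.6  0.4 -3.2]
[[0, np.float64(-0.0059), np.float64(-0.0), np.float64(0.0001), 0, 0, np.float64(0.01)], [0, np.float64(-0.0059), np.float64(-0.0), np.float64(0.0001), 0, 0, np.float64(0.01)], [0, np.float64(-0.0059), np.float64(-0.0), np.float64(0.0001), 0, 0, np.float64(0.01)], [0, np.float64(-0.0059), np.float64(-0.0), np.float64(0.0001), 0, 0, np.float64(0.01)], [0, np.float64(-0.0059), np.float64(-0.0), np.float64(0.0001), 0, 0, np.float64(0.01)]]
[0.04469767 0.21141746 0.05115331]
```

send_rows(
  deltas=[0,-0.006,0,0,0,0,0,0,-0.006,0,0,0,0,0,0,-0.006,0,0,0,0,0,0,-0.004,0,0,0,0,0,0,-0.004,0,0,0,0,0,0,-0.003,0,0,0,0,0,0,0,0,0,0,0,0,0,0,0,0,0,0,0],
)

```text
time_s: 9.4
eef_pos: [0.5036, -0.2058, 0.0813]
orientation: [0.0, 0.997, 0.072, 0.0]
ft_force: [-0.3, 0.1, -3.0]
opening: 0.0159
gripper_force: 35.0
```

```bash
python3 - <<'E'
from h import *
plan(.5017,-.2059,.081,-81.8,1,0)
c,P,T=cam("scene"); redgrip(c,P,.08,.11)
cv2.imwrite("pics/s4.png",cv2.cvtColor(cv2.resize(c["image"][90:250,80:240],(640,640)),cv2.COLOR_RGB2BGR)[:600])
E
```

```text
at [ 0.5036 -0.2058  0.0813] -81.72 tilt 0.02 q [-0.52  0.35  1.78  0.    1.01  0.91] t 9.4 shift [-0.0019 -0.0001 -0.0003] turn -0.08 F [-0.3  0.1 -3. ]
[[0, np.float64(-0.0019), np.float64(-0.0001), np.float64(0.0003), 0, 0, np.float64(0.08)]]
red 82 0.08965718764141989 [array([ 509.9, -204.3]), array([43.7, 14.2]), np.float64(18.2)] [[486.8999938964844, -204.3000030517578], [491.3999938964844, -217.89999389648438], [532.9000244140625, -204.1999969482422], [528.4000244140625, -190.60000610351562]]
```

View pics/s4.png

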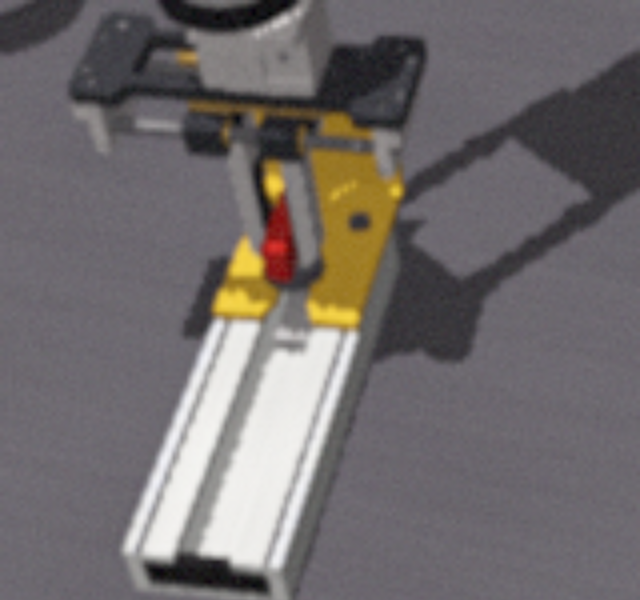

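The crop shows the bolt in the fork: red grip at (280,245), just past the flared mouth at row 290. No contact force so far, at about rail x = 71 mm. Now the quarter turn.

send_rows(
  deltas=[0,-0.001,0,0,0,0,-7.5,0,0,0,0,0,0,-7.5,0,0,0,0,0,0,-7.5,0,0,0,0,0,0,-7.5,0,0,0,0,0,0,-7.5,0,0,0,0,0,0,-7.5,0,0,0,0,0,0,-7.5,0,0,0,0,0,0,-7.5,0,0,0,0,0,0,-7.5,0,0,0,0,0,0,-7.5],
)

```text
time_s: 10.45
eef_pos: [0.5027, -0.2058, 0.0812]
orientation: [0.0, 0.745, 0.667, 0.0]
ft_force: [0.0, -0.6, -2.9]
opening: 0.0156
gripper_force: 35.0
```

send_rows(
  deltas=[0,0,0,0,0,0,-7.5,0,0,0,0,0,0,-7.5,0,0,0,0,0,0,0,0,0,0,0,0,0,0],
)

```text
time_s: 10.85
eef_pos: [0.5026, -0.2058, 0.0812]
orientation: [0.0, 0.655, 0.755, 0.0]
ft_force: [-0.2, -0.1, -2.9]
opening: 0.0154
gripper_force: 35.0
```

```bash
python3 - <<'E'
from h import *
plan(.5017,-.2059,.080,8.2,1,0)
c,P,T=cam("wrist"); redgrip(c,P,.08,.11)
E
```

```text
at [ 0.5026 -0.2058  0.0812] 8.13 tilt 0.01 q [-0.52  0.35  1.79  0.    1.01 -0.66] t 10.85 shift [-0.0009 -0.0001 -0.0012] turn 0.07 F [-0.2 -0.1 -2.9]
[[0, np.float64(0.0001), np.float64(-0.0009), np.float64(0.0012), 0, 0, np.float64(-0.07)]]
red 2130 0.09174456162560898 [array([ 502.3, -206.4]), array([15.8, 53.2]), np.float64(8.8)] [[490.3999938964844, -181.3000030517578], [498.5, -233.8000030517578], [514.0999755859375, -231.39999389648438], [506.0, -178.89999389648438]]
```

Turned square across the slot. I'll ease the head down onto the floor.

send_rows(
  deltas=[0,0,0,0.0005,0,0,0,0,0,0,0.0005,0,0,0,0,0,0,0,0,0,0],
)

```text
time_s: 11.2
eef_pos: [0.5024, -0.2058, 0.0802]
orientation: [-0.0, 0.654, 0.756, 0.0]
ft_force: [-0.1, -0.2, -2.5]
opening: 0.0155
gripper_force: 35.0
```

send_rows(
  deltas=[0,0,0,0.0005,0,0,0,0,0,0,0,0,0,0],
)

```text
time_s: 11.4
eef_pos: [0.5024, -0.2058, 0.0801]
orientation: [0.0, 0.654, 0.756, 0.0]
ft_force: [-0.5, 0.5, 1.2]
opening: 0.0158
gripper_force: 35.0
```

The force rose from −2.5 to +1.2 N, so the head is on the floor. I'll release and go straight up.

send_rows(
  deltas=[20,0,0,0,0,0,0,25,0,0,0,0,0,0,35,0,0,0,0,0,0,40,0,0,0,0,0,0,40,0,0,0,0,0,0],
)

```text
time_s: 11.9
eef_pos: [0.5025, -0.2059, 0.0798]
orientation: [0.0, 0.654, 0.756, 0.0]
ft_force: [-0.4, -0.2, -0.4]
opening: 0.0372
gripper_force: 0.0
```

send_rows(
  deltas=[40,0,0,-0.01,0,0,0,40,0,0,-0.02,0,0,0,40,0,0,-0.03,0,0,0,40,0,0,-0.04,0,0,0,40,0,0,-0.04,0,0,0,40,0,0,0,0,0,0,40,0,0,0,0,0,0],
)

```text
time_s: 12.6
eef_pos: [0.5027, -0.2061, 0.2211]
orientation: [0.001, 0.654, 0.756, 0.0]
ft_force: [0.7, -0.4, -0.4]
opening: 0.0376
gripper_force: 0.0
```

```bash
python3 - <<'E'
from h import *
plan(.5017,-.2059,.22,8.2,1,40)
c,P,T=cam("wrist"); redgrip(c,P,.08,.11); save(c,"w5.png")
c,P,T=cam("scene"); redgrip(c,P,.08,.11)
E
```

```text
at [ 0.5027 -0.2061  0.2211] 8.28 tilt 0.16 q [-0.52  0.23  1.58  0.    1.33 -0.66] t 12.6 shift [-0.001   0.0002 -0.0011] turn -0.08 F [ 0.7 -0.4 -0.4]
[[40, np.float64(0.0003), np.float64(-0.001), np.float64(0.0011), 0, 0, np.float64(0.08)]]
red 627 0.09083343998313614 [array([ 501.9, -206.2]), array([14.1, 52.3]), np.float64(8.6)] [[491.0, -181.39999389648438], [498.79998779296875, -233.0], [512.7999877929688, -230.89999389648438], [505.0, -179.3000030517578]]
red 146 0.08742072838639398 [array([ 504. , -204.4]), array([18.6, 52.2]), np.float64(6.6)] [[491.79998779296875, -179.60000610351562], [497.70001220703125, -231.39999389648438], [516.2000122070312, -229.3000030517578], [510.20001220703125, -177.39999389648438]]
```

View pics/w5.png

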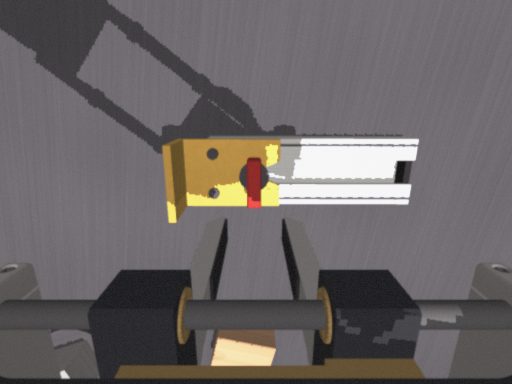

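The wrist view shows the red grip at (254,182), upright and square across the rail in the fork. The washer is on the slot axis and the gripper is clear. I'm handing the job in.

```bash
python3 -c "
from bench import manip; print(manip.job_done())"
```

```text
the job is handed in; nothing more can be done
None
```

The red T-bolt is home in the fork, standing upright on the slot floor with its head square across under the lips; I released it and handed the job in at about 12.7 s, with no verdict returned.

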